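Free the ware lift's pawl with a stick and let the bowl down

ROBOT

A 7-joint arm with a two-finger parallel gripper is mounted at the origin on the work surface. World frame = base frame: x ahead of the robot, y to its left, z up, the work surface at z = 0. Lengths are in m, angles in rad, forces in N, time in s.
With the tool pointing down it reaches from about 0.425 to 0.925 m from the base axis. Payload 6.8 kg.
Tool frame: the origin (TCP) lies midway between the tips of the shut fingers; the grasp point (between the pads) lies 19 mm behind it; z points along the fingers, y is the line along which they close (so a half turn about z gives the same grasp; the last joint's range is limited). The gripper opens to 85 mm and grips with 20 to 120 N. Pads are 22 mm wide; open, the fingers measure 114 mm over their backs; the gripper's body (76 mm by 85 mm) begins 54 mm behind the grasp point. The pads swing forward as they close: fully open they stand 13 mm farther back than shut.
Start: joints at [-1.233, 0.477, 0.022, 1.555, -0.011, 1.109, -0.083], TCP at [0.291, 0.609, 0.197] pointing down, gripper open.
Joint ranges: [-2.96, 2.96], [-0.34, 2.1], [-1.41, 1.46], [0.24, 2.44], [-1.37, 4.51], [0.17, 1.92], [-2.96, 2.96]. Speed limits (rad/s): [2.39, 2.39, 3.14, 3.14, 3.14, 3.14, 3.14].

INTERFACE

Orientations are given as a rotation vector (axis times angle).
In Python, from bench import r gives the robot as it stands. The module is installed in compiled form; this text tells all that it offers.
- The arm moves only by the tool apply_moves, never from a script. Its argument "rows" is a list of rows, each a list of 6 numbers: the shift along the tool's x, y, z scaled (see below), then the turn, a rotation vector about the tool's x, y, z scaled (see below). A call has 1 to 5 rows; each row is the pose to reach, as a shift and turn from the pose commanded when the call began, along the tool's axes at that moment; what a row does not reach only later rows make up. The controller multiplies each number of a shift by 0.25 m and each number of a turn by 90 degrees. A row lasts 1/8 s, in which the tool goes at most 62.5 mm and 10.7 degrees, less where a joint would pass 70% of its speed; a pose out of reach is approached as far as the arm can. A call with a number of a shift or a turn outside -1 to 1 is refused whole. A call with a gripper value outside its range is refused whole. "claw" is the opening, from 0 (shut) to 1 (fully open), set as the call begins (left out, the last holds). The fingers move at their own pace and stop on an object; "newtons" is the grip in N (left out, the last holds). Time passes only in rows, so rows that repeat a pose let the fingers close. It gives the time, the measured TCP pose, the force, the opening and the grip force at its end, in the units of the state.
- r.get_obs(): the state, without advancing time (a new reading comes with each control period).
- r.grab_frame(name): name is "scene" or "top"; returns a dict with "pixels" (480x640x3 uint8, red, green, blue), "intrinsics" (3x3 intrinsics, pixels), "eye" and "attitude" of the camera in the world. Camera axes: x right, y up, looking along -z (the intrinsics and any distortion apply to the point x, -y, -z); pixel columns grow to the right and rows downward; lengths in m; the calibration is good to about 2 mm. A picture is of the moment at which its call begins. There is no depth.
- r.hand_in(): hands the job in; it is judged then, once.
Trained networks look in a picture, given as the dict that the camera call returned (one of the last four; its "shot" number tells which), for a name from the list of things; names that differ only in an ending like _2 or _b are one class to them, and where a whole thing is asked for, a point or a joint stands for the part that bears it (a point fixed in the world has none). Each returns a list of dicts, best first, with "conf" (0 to 1); they miss things now and then, are a little off and sometimes report something else, mostly with a low value. They report only what shows in the picture. A call takes as long as a camera call. They do not tell look-alikes from the thing itself.
- r.search_frame(picture, thing): "rect" ([left, top, width, height] in pixels, round what is visible of it).
- r.outline_of(picture, thing): "pixels" (480x640 bool, what is visible of it) and "rect" ([left, top, width, height] in pixels, round what is visible of it).
- r.landmark_of(picture, thing): "point" ([column, row] in pixels: a listed point, or the origin of a listed thing).
The state is a dict: "clock": time; "joints": joint angles; "qvel": joint speeds; "tau": joint torques, N m; "tcp_pos": TCP position; "orientation": TCP orientation; "contact_force": force on the tool from outside, world axes, zero at the start; "moment": the same for the moment, N m; "grip_width": finger opening in m; "gripper_force": force on a finger pad.
Only numpy, scipy, OpenCV 4.12 (cv2) and the standard library are available. Lean on these libraries where they do the work, as an engineer would, in place of code of your own. Each camera call takes 0.05 s, during which the arm holds its last target. There are 200 camera calls.

TASK

Pick up the long wooden stick, put its end under the tail of the ware lift's pawl and flick the tail up with the stick (not with the gripper's fingers), so that the shelf with the bowl sinks all the way down by itself. The bowl must stay standing on the shelf; then lay the stick down flat on the table and let go. Leave the short stick and the cup where they are.

Things in the scene. Friction and masses are not known exactly. Their poses are not given: they have to be found in the camera images.
- rod_mid (a point): the long wooden stick, the tool: a straight square bar 240 x 18 x 18 mm, about 60 g, lying flat on the table; both ends alike. This point is its centre, 9 mm above the table at first; its x axis runs along the stick.
- short_stick_mid (a point): bystander: a stick of the same wood and section but only 120 x 18 x 18 mm, too short for the job; it lies near the long one, and either may be the nearer to the lift. This point is its centre; x along it.
- cup_mid (a point): bystander: a white cup, 70 mm across, 75 mm high; this point is its centre, half-way up.
- lift: the ware lift, fixed to the table. Origin on the table under its toothed rack; x points roughly away from the robot, y to the shelf's side, z up. Wooden base 180 (x) x 250 (y) x 18 mm, y = -50 to +200 mm. Square post at x = -45 to -15, y = -20 to +20 mm, 240 mm high. The steel rack (16 x 20 mm, teeth on its -y face) slides up and down at x = y = 0 with the shelf on its +y side.
- pawl (a joint): angle of the steel pawl, which hangs from a pivot at x = 15, y = -6, z = 150 mm in the lift's frame, its nose under a tooth of the rack: 0 when caught, grows as the tail is lifted (to 0.9); beyond 0.2 the nose is clear of the teeth. The pivot is stiff: the pawl stays where it is left. Lifting takes 1 to 3 N on the tail.
- pawl_tail (a point): a point under the pawl's tail, 90 mm out from the pivot, 28 mm short of the free end. The tail is a level bar 12 mm wide (x), 8 mm thick, reaching to the lift's -y past the base, free all round; underside 146 mm above the table while caught. Axes as the lift's while caught. Bring the stick in under it along the lift's x axis, then raise: 35 mm of rise here is about 0.4 rad.
- shelf (a joint): how far the shelf has sunk, in m: 0 held up by the pawl, 0.08 fully down on its stop. Once the pawl is clear it sinks by itself under the weight on its damper, in about 1 to 3 s.
- shelf_top (a point): centre of the top face of the square plywood shelf, 150 x 150 x 12 mm, 115 mm from the rack to the lift's +y side; 112 mm above the table when up, 32 mm when down.
- bowl: the load: a terracotta-coloured bowl, 120 mm across the rim, 55 mm high, standing loose on the shelf; origin at the centre of its underside, z up.
Not all that is in view belongs to the job. Of the things that look like the bowl, the smallest one is meant.

How it is judged:
By the outcome, as a careful person would: the job done as asked, in the order asked, and still so for the second after the job is handed in, with the robot touching nothing.
It also fails if it takes over 45 s, if anything falls off the work surface, if the arm or the gripper's body presses on something with over 40 N, if the wrist force passes 120 N, or if a joint passes its speed limit or range.

## Working session

There is one attempt and no reset: what is moved stays moved. The work goes in short steps, Python scripts to look and compute and a tool call to move; the robot and the scene stay as the last step left them, time stands still between calls to the robot, and variables do not carry over. Pictures are saved under pics/ and viewed, at most 10 in all, crops included, and the job is handed in when it is done.

Besides the shell and the picture viewer there is one more tool, called after "Call:" as a command line: name --pt "numbers of a row" for each row, then --argument value for the rest. apply_moves: Moves the arm, as the interface text tells. Its arguments: {"type":"object","properties":{"rows":{"type":"array","items":{"type":"array","items":{"type":"number"}}},"claw":{"type":"number"},"newtons":{"type":"number"}},"required":["rows"]}

```bash
mkdir -p pics
cat > h.py <<'E'
import numpy as np, cv2
from bench import r
from scipy.spatial.transform import Rotation as R
def rot(a):
    a=np.array(a,float)
    return a if a.shape==(3,3) else (R.from_rotvec(a).as_matrix() if a.size==3 else R.from_quat(a).as_matrix())
def ray(p,px):
    K=np.array(p["intrinsics"]); d=np.linalg.inv(K)@[px[0],px[1],1]
    return np.array(p["eye"]), rot(p["attitude"])@[d[0],-d[1],-d[2]]
def atz(p,px,z):
    e,d=ray(p,px); return e+d*(z-e[2])/d[2]
def tri(obs):
    A=0;b=0
    for p,px in obs:
        e,d=ray(p,px); d=d/np.linalg.norm(d); M=np.eye(3)-np.outer(d,d); A=A+M; b=b+M@e
    return np.linalg.solve(A,b)
def proj(p,X):
    c=rot(p["attitude"]).T@(np.array(X)-p["eye"]); q=np.array(p["intrinsics"])@[c[0],-c[1],-c[2]]; return q[:2]/q[2]
E
python3 - <<'E'
from h import *
np.set_printoptions(precision=3,suppress=True)
P={n:r.grab_frame(n) for n in("scene","top")}
for n,p in P.items():
    cv2.imwrite(f"pics/{n}0.png",p["pixels"][:,:,::-1]); print(n,p["eye"],p["attitude"],p["intrinsics"],[k for k in p])
    for t in["rod_mid","short_stick_mid","cup_mid","lift","pawl_tail","shelf_top","bowl"]:
        print(t,[(np.round(d["point"],1),round(d["conf"],2)) for d in r.landmark_of(p,t)[:4]])
o=r.get_obs();print(o)
E
```

```text
scene [ 1.129 -0.337  0.829] [0.654 0.393 1.005] [[491.001   0.    317.008]
 [  0.    491.001 237.847]
 [  0.      0.      1.   ]] ['pixels', 'intrinsics', 'eye', 'attitude', 'shot']
rod_mid [(array([214. , 264.9]), 0.57)]
short_stick_mid [(array([168.5, 305.5]), 0.6)]
cup_mid [(array([262. , 397.5]), 0.67)]
lift [(array([382.5, 275.6]), 0.55)]
pawl_tail [(array([367.1, 263.6]), 0.73)]
shelf_top [(array([426.6, 208.8]), 0.58)]
bowl [(array([276.2, 210.1]), 0.84), (array([421.9, 208.4]), 0.75), (array([353.7, 185.1]), 0.73)]
top [ 0.475 -0.019  1.14 ] [ 0.082 -0.071 -1.545] [[608.44    0.    315.094]
 [  0.    608.44  229.498]
 [  0.      0.      1.   ]] ['pixels', 'intrinsics', 'eye', 'attitude', 'shot']
rod_mid [(array([420.2, 314. ]), 0.8)]
short_stick_mid [(array([485.3, 287. ]), 0.92), (array([420.5, 310.7]), 0.65)]
cup_mid []
lift [(array([264.4, 197. ]), 0.71)]
pawl_tail [(array([307.6, 162.1]), 0.81), (array([418. , 312.7]), 0.58)]
shelf_top []
bowl [(array([194.7, 213.1]), 0.91), (array([204.8, 339.1]), 0.85), (array([317.2, 354.1]), 0.76)]
{'clock': 0.8, 'joints': array([-1.233,  0.477,  0.022,  1.555, -0.011,  1.109, -0.083]), 'qvel': array([ 0.001, -0.001, -0.001,  0.001, -0.001,  0.   ,  0.   ]), 'tau': array([  0.001, -59.626,   1.607, -28.153,   0.013,   0.002,   0.   ]), 'tcp_pos': array([0.291, 0.609, 0.197]), 'orientation': array([0.694, 3.064, 0.   ]), 'contact_force': array([-0.453, -0.198, -0.017]), 'moment': array([-0.021,  0.023,  0.019]), 'gripper_force': 0.0, 'grip_width': 0.08547987061525836}
```

View pics/scene0.png

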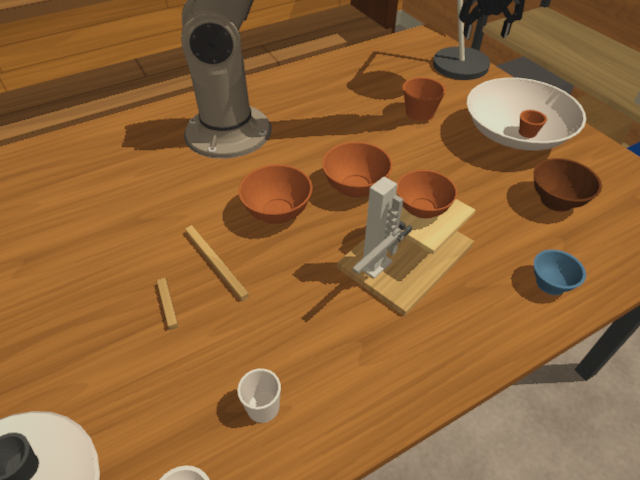

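View pics/top0.png

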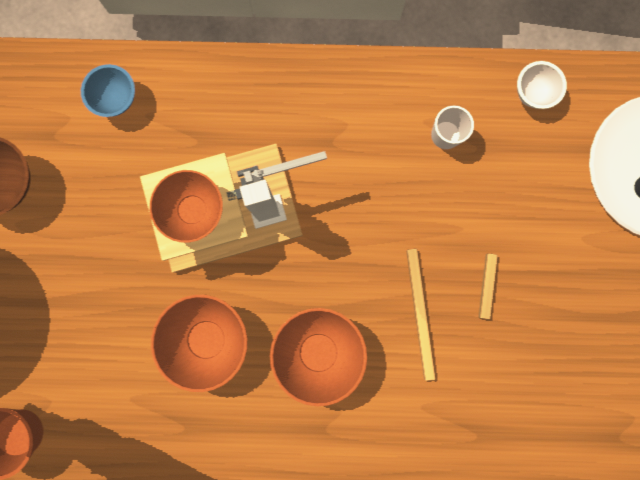

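The scene view shows the lift at about (380,250) with the smallest terracotta bowl on its shelf. The tail points at the camera, with its end near (367,268). In the top view the long stick runs (413,250)-(430,380), the short one is at (488,287), the cup is at (453,128) and the tail tip is at (326,155).

Run:
```python
from h import *
np.set_printoptions(precision=4,suppress=True)
S=r.grab_frame("scene");T=r.grab_frame("top")
def rect(p,t):
    for d in r.outline_of(p,t)[:3]:
        m=d["pixels"].astype(np.uint8); ys,xs=np.nonzero(m)
        print(t,d["conf"],d["rect"],len(xs),np.round(cv2.boxPoints(cv2.minAreaRect(np.c_[xs,ys].astype(np.float32))),1).tolist())
for t in["rod_mid","short_stick_mid","pawl"]: rect(T,t)
# rod by colour-independent: ends seen
for a in[(413,250),(430,380),(420.2,314),(488,287)]: print("rod",atz(T,a,.018))
print("rod scene",atz(S,(214,264.9),.009), [atz(S,a,.018) for a in[(189,229),(242,296)]])
X=tri([(T,(307.6,162.1)),(S,(367.1,263.6))]);print("tail",X)
print("tail z146",atz(T,(307.6,162.1),.146),atz(S,(367.1,263.6),.146))
print("tip/pivot side",atz(T,(326,155),.154),atz(T,(263,172),.154))
print("lift0",atz(T,(264.4,197),0),atz(S,(382.5,275.6),0))
for a in[(276,146),(301,236),(171,271)]: print("base",atz(T,a,.018))
print("cup",atz(T,(453,128),.075)); o=r.get_obs();print(rot(o["orientation"]))
```

```text
rod_mid 0.8 [406.4, 250.2, 29.7, 134.4] 1434 [[405.8999938964844, 249.39999389648438], [416.8999938964844, 247.89999389648438], [435.29998779296875, 380.0], [424.29998779296875, 381.5]]
rod_mid 0.34 [141.0, 157.2, 120.9, 101.2] 3535 [[139.60000610351562, 175.60000610351562], [251.60000610351562, 145.60000610351562], [274.20001220703125, 230.0], [162.1999969482422, 260.0]]
rod_mid 0.18 [431.2, 105.5, 41.6, 45.5] 1410 [[422.0, 130.0], [454.0, 98.0], [481.0, 125.0], [449.0, 157.0]]
short_stick_mid 0.56 [254.9, 152.7, 70.7, 26.7] 603 [[255.6999969482422, 170.10000610351562], [323.3999938964844, 147.1999969482422], [327.1000061035156, 158.3000030517578], [259.5, 181.1999969482422]]
pawl 0.96 [258.7, 151.8, 67.0, 26.8] 502 [[257.6000061035156, 169.6999969482422], [324.0, 148.60000610351562], [326.8999938964844, 157.8000030517578], [260.5, 178.8000030517578]]
rod [ 0.5514 -0.192   0.018 ]
rod [ 0.3168 -0.2248  0.018 ]
rod [ 0.4347 -0.2062  0.018 ]
rod [ 0.4869 -0.3299  0.018 ]
rod scene [ 0.4441 -0.2128  0.009 ] [array([ 0.3259, -0.225 ,  0.018 ]), array([ 0.5547, -0.1947,  0.018 ])]
tail [0.6869 0.0058 0.1401]
tail z146 [0.6846 0.0038 0.146 ] [0.6915 0.0048 0.146 ]
tip/pivot side [ 0.6955 -0.0264  0.154 ] [0.6647 0.0766 0.154 ]
lift0 [0.6463 0.0873 0.    ] [ 0.6416  0.0881 -0.    ]
base [0.7409 0.067  0.018 ]
base [0.5723 0.0154 0.018 ]
base [0.5018 0.2533 0.018 ]
cup [ 0.7676 -0.2526  0.075 ]
[[-0.9023  0.4312 -0.    ]
 [ 0.4312  0.9023  0.0001]
 [ 0.      0.0001 -1.    ]]
```

```bash
cat >> h.py <<'E'
def rows(p0,R0,W):
    "scaled rows for world waypoints (x,y,z,yaw deg of tool x), tool down"
    out=[]
    for x,y,z,yaw in W:
        s=R0.T@(np.array([x,y,z])-p0)/.25; c,q=np.cos(np.radians(yaw)),np.sin(np.radians(yaw))
        M=np.c_[[c,q,0],[q,-c,0],[0,0,-1]]; t=R.from_matrix(R0.T@M).as_rotvec()/(np.pi/2)
        out.append(np.r_[s,t])
    return np.round(out,3)
def M0(yaw):
    c,q=np.cos(np.radians(yaw)),np.sin(np.radians(yaw)); return np.c_[[c,q,0],[q,-c,0],[0,0,-1]]
def show(W,p0=None,R0=None):
    if p0 is None: o=r.get_obs(); p0,R0=o["tcp_pos"],rot(o["orientation"])
    for i in range(0,len(W),5):
        print(rows(p0,R0,W[i:i+5]).tolist()); w=W[min(i+4,len(W)-1)]; p0,R0=np.array(w[:3]),M0(w[3])
E
python3 - <<'E'
from h import *
gx=np.array([.438,-.209])-.01*np.array([.99,.139]); print(gx)
N=20;W=[]
az1=np.degrees(np.arctan2(gx[1],gx[0]));r1=np.hypot(*gx)
for i in range(1,N+1):
    f=i/N; rad=.675+(r1-.675)*min(1,f*1.7); a=np.radians(64.46+(az1-64.46)*f)
    W.append((rad*np.cos(a),rad*np.sin(a),.197+.03*min(1,f*3)-.1*max(0,f-.8)/.2,154.5+(8-154.5)*f))
show(W)
E
```

```text
[ 0.4281  -0.21039]
[[-0.208, -0.076, -0.017, 0.0, -0.0, 0.081], [-0.404, -0.167, -0.035, 0.0, -0.0, 0.162], [-0.587, -0.272, -0.053, 0.0, -0.0, 0.244], [-0.756, -0.39, -0.071, 0.0, -0.0, 0.325], [-0.91, -0.519, -0.089, 0.0, -0.0, 0.406]]
[[-0.194, -0.029, -0.018, 0.0, 0.0, 0.081], [-0.38, -0.073, -0.03, 0.0, 0.0, 0.163], [-0.556, -0.133, -0.03, 0.0, 0.0, 0.244], [-0.722, -0.205, -0.03, 0.0, 0.0, 0.326], [-0.876, -0.291, -0.03, 0.0, 0.0, 0.407]]
[[-0.171, 0.008, 0.0, 0.0, 0.0, 0.081], [-0.332, 0.015, 0.0, 0.0, 0.0, 0.163], [-0.477, 0.058, 0.0, 0.0, 0.0, 0.244], [-0.625, 0.089, 0.0, 0.0, 0.0, 0.326], [-0.774, 0.109, 0.0, 0.0, 0.0, 0.407]]
[[-0.116, 0.096, 0.0, 0.0, 0.0, 0.081], [-0.24, 0.183, 0.1, 0.0, 0.0, 0.163], [-0.37, 0.259, 0.2, 0.0, 0.0, 0.244], [-0.505, 0.326, 0.3, 0.0, 0.0, 0.326], [-0.646, 0.381, 0.4, 0.0, 0.0, 0.407]]
```

Call:
apply_moves --pt "-0.21 -0.08 -0.02 0 0 0.08" --pt "-0.4 -0.17 -0.04 0 0 0.16" --pt "-0.59 -0.27 -0.05 0 0 0.24" --pt "-0.76 -0.39 -0.07 0 0 0.33" --pt "-0.91 -0.52 -0.09 0 0 0.41" --claw 1

```text
clock: 1.68
tcp_pos: [0.4414, 0.3919, 0.2201]
orientation: [1.635, 2.682, 0.001]
contact_force: [0.6, 0.5, 0.2]
grip_width: 0.0851
gripper_force: 0.0
```

Call:
apply_moves --pt "-0.19 -0.03 -0.02 0 0 0.08" --pt "-0.38 -0.07 -0.03 0 0 0.16" --pt "-0.56 -0.13 -0.03 0 0 0.24" --pt "-0.72 -0.2 -0.03 0 0 0.33" --pt "-0.88 -0.29 -0.03 0 0 0.41"

```text
clock: 2.3
tcp_pos: [0.478, 0.1637, 0.2275]
orientation: [2.399, 2.028, 0.001]
contact_force: [0.3, -0.1, 0.7]
grip_width: 0.0853
gripper_force: 0.0
```

Call:
apply_moves --pt "-0.17 0.01 0 0 0 0.08" --pt "-0.33 0.02 0 0 0 0.16" --pt "-0.48 0.06 0 0 0 0.24" --pt "-0.62 0.09 0 0 0 0.33" --pt "-0.77 0.11 0 0 0 0.41"

```text
clock: 2.92
tcp_pos: [0.4738, -0.0304, 0.2276]
orientation: [-2.918, -1.165, -0.001]
contact_force: [-0.2, -0.5, 0.1]
grip_width: 0.0856
gripper_force: 0.0
```

Call:
apply_moves --pt "-0.12 0.1 0 0 0 0.08" --pt "-0.24 0.18 0.1 0 0 0.16" --pt "-0.37 0.26 0.2 0 0 0.24" --pt "-0.5 0.33 0.3 0 0 0.33" --pt "-0.65 0.38 0.4 0 0 0.41"

```text
clock: 3.55
tcp_pos: [0.4222, -0.2114, 0.1269]
orientation: [3.136, 0.182, 0.002]
contact_force: [0.0, -1.1, 0.5]
grip_width: 0.0854
gripper_force: 0.0
```

Run:
```python
from h import *
o=r.get_obs(); p=o["tcp_pos"]; print(p,o["orientation"])
show([(.428,-.2104,z,8) for z in(.09,.05,.02,.002,.002)])
```

```text
[ 0.4222206  -0.21141223  0.12688574] [3.13572310e+00 1.82338005e-01 2.02035246e-03]
[[0.023, -0.001, 0.148, 0.0, -0.001, -0.015], [0.023, -0.002, 0.308, 0.0, -0.001, -0.015], [0.023, -0.002, 0.428, 0.0, -0.001, -0.015], [0.023, -0.002, 0.5, 0.0, -0.001, -0.015], [0.023, -0.002, 0.5, 0.0, -0.001, -0.015]]
```

Call:
apply_moves --pt "0.02 0 0.15 0 0 -0.015" --pt "0.02 0 0.31 0 0 -0.015" --pt "0.02 0 0.43 0 0 -0.015" --pt "0.02 0 0.49 0 0 -0.015" --pt "0.02 0 0.49 0 0 -0.015"

```text
clock: 4.18
tcp_pos: [0.4267, -0.2097, 0.0045]
orientation: [-3.133, -0.224, 0.002]
contact_force: [0.5, -0.2, 0.7]
grip_width: 0.0849
gripper_force: 0.0
```

Call:
apply_moves --pt "0 0 0 0 0 0" --pt "0 0 0 0 0 0" --pt "0 0 0 0 0 0" --pt "0 0 0 0 0 0" --pt "0 0 0 0 0 0" --claw 0 --newtons 80

```text
clock: 4.8
tcp_pos: [0.427, -0.2097, 0.0049]
orientation: [-3.134, -0.225, -0.0]
contact_force: [0.5, 0.1, 0.7]
grip_width: 0.0003
gripper_force: 0.0
```

Call:
apply_moves --pt "0 0 0 0 0 0" --pt "0 0 0 0 0 0" --pt "0 0 0 0 0 0"

```text
clock: 5.18
tcp_pos: [0.4269, -0.2097, 0.0048]
orientation: [-3.133, -0.225, 0.0]
contact_force: [0.2, -0.4, -0.4]
grip_width: 0.0001
gripper_force: 0.0
```

Run:
```python
from h import *
S=r.grab_frame("scene");T=r.grab_frame("top")
a=cv2.resize(S["pixels"][180:380,80:340],(520,400));b=T["pixels"][200:400,340:540]
b=cv2.resize(b,(280,280)); c=np.zeros((400,800,3),np.uint8);c[:,:520]=a;c[:280,520:]=b
cv2.imwrite("pics/g.png",c[:,:,::-1]); print(proj(T,[.427,-.21,.02]),proj(S,[.427,-.21,.005]))
```

```text
[422.45434108 318.34130181] [212.58917803 260.19800166]
```

View pics/g.png

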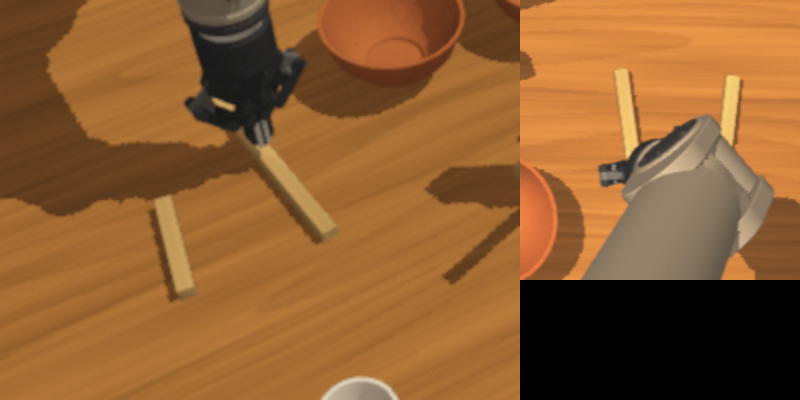

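The top view still shows the stick's far end at (413,250), so it has not moved. In the scene view the shut fingertips end at about (211,252), right at the stick's edge. It isn't clear whether they are on it or beside it, so I'll zoom in.

Run:
```python
from h import *
S=r.grab_frame("scene")
x0,y0=160,200;k=8
a=cv2.resize(S["pixels"][y0:y0+70,x0:x0+100],None,fx=k,fy=k,interpolation=cv2.INTER_CUBIC)[:,:,::-1].copy()
def pt(X): return tuple(int(v) for v in ((proj(S,X)-[x0,y0]+.5)*k))
o=r.get_obs();p=o["tcp_pos"]
cv2.circle(a,pt(p),4,(255,0,255),-1);cv2.circle(a,pt(p+[0,0,.02]),4,(255,255,0),-1)
c=np.array([.437,-.209]);d=np.array([.99,.139]);n=np.array([-.139,.99])
for s in(-1,1):
  for z in(0,.018): cv2.line(a,pt([*(c-.12*d+s*.009*n),z]),pt([*(c+.12*d+s*.009*n),z]),(0,255,0),1)
cv2.imwrite("pics/g2.png",a)
```

```text
(no output)
```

View pics/g2.png

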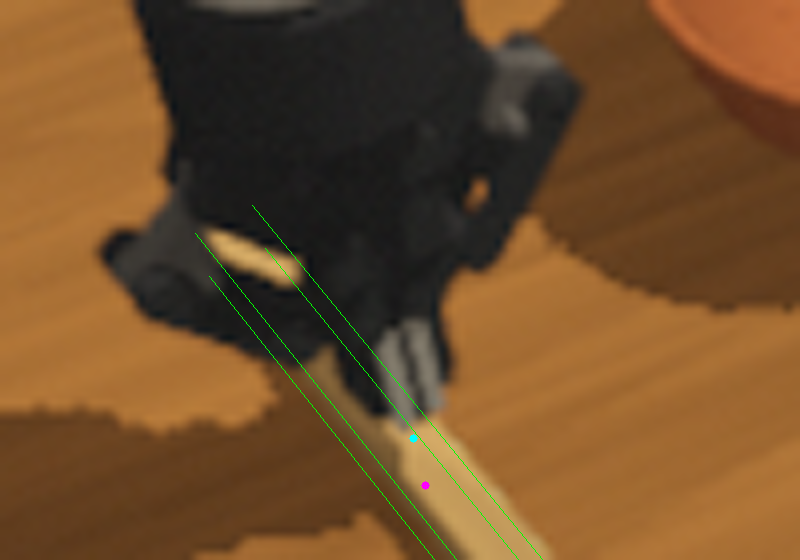

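The zoom shows the shut tips sitting over the stick's top face rather than around it, so I need to go lower. I'll reopen, step down while watching the force, and close again.

Call:
apply_moves --pt "0 0 0 0 0 0" --pt "0 0 0 0 0 0" --pt "0 0 0 0 0 0" --pt "0 0 0 0 0 0" --pt "0 0 0.01 0 0 0" --claw 1

```text
clock: 5.95
tcp_pos: [0.4271, -0.2098, 0.0023]
orientation: [3.133, 0.225, 0.001]
contact_force: [0.9, 0.3, 0.8]
grip_width: 0.0852
gripper_force: 0.0
```

Call:
apply_moves --pt "0 0 0.01 0 0 0" --pt "0 0 0.02 0 0 0" --pt "0 0 0.03 0 0 0" --pt "0 0 0.03 0 0 0"

```text
clock: 6.45
tcp_pos: [0.4268, -0.2097, -0.0054]
orientation: [-3.133, -0.225, 0.001]
contact_force: [0.3, 0.2, 0.4]
grip_width: 0.0855
gripper_force: 0.0
```

Call:
apply_moves --pt "0 0 0 0 0 0" --pt "0 0 0 0 0 0" --pt "0 0 0 0 0 0" --pt "0 0 0 0 0 0" --pt "0 0 0 0 0 0" --claw 0 --newtons 40

```text
clock: 7.08
tcp_pos: [0.427, -0.2098, -0.0052]
orientation: [3.133, 0.225, 0.0]
contact_force: [0.8, 0.2, 0.3]
grip_width: 0.0
gripper_force: 0.0
```

The fingers shut on nothing at a reading of z = -5 mm, with no force. So the true tip is higher than the reading says. I'll touch the stick's top (18 mm) gently with shut fingers to find the offset.

Call:
apply_moves --pt "0 0 0.004 0 0 0" --pt "0 0 0.008 0 0 0" --pt "0 0 0.012 0 0 0" --pt "0 0 0.012 0 0 0"

```text
clock: 7.58
tcp_pos: [0.4269, -0.2097, -0.0083]
orientation: [-3.133, -0.225, 0.0]
contact_force: [0.4, -0.6, -0.5]
grip_width: -0.0001
gripper_force: 0.0
```

Call:
apply_moves --pt "0 0 0.004 0 0 0" --pt "0 0 0.008 0 0 0" --pt "0 0 0.012 0 0 0" --pt "0 0 0.012 0 0 0"

```text
clock: 8.07
tcp_pos: [0.4269, -0.2097, -0.0113]
orientation: [-3.133, -0.225, 0.0]
contact_force: [-0.2, 0.3, -0.1]
grip_width: 0.0002
gripper_force: 0.0
```

Run:
```python
from h import *
S=r.grab_frame("scene");T=r.grab_frame("top")
x0,y0=160,205;k=8
a=cv2.resize(S["pixels"][y0:y0+70,x0:x0+60],None,fx=k,fy=k,interpolation=cv2.INTER_CUBIC)[:,:,::-1].copy()
o=r.get_obs();p=o["tcp_pos"]
for z in(0,.01,.02,.03):
    cv2.circle(a,tuple(int(v) for v in ((proj(S,p+[0,0,z])-[x0,y0]+.5)*k)),3,(255,0,255),-1)
b=cv2.resize(T["pixels"][240:395,380:465],None,fx=3.6,fy=3.6)[:,:,::-1][:560]
cv2.imwrite("pics/g3.png",np.hstack([a,np.vstack([b,np.zeros((560-len(b),b.shape[1],3),np.uint8)])]))
print(p,o["contact_force"],S["pixels"].shape)
```

```text
[ 0.42691832 -0.20973955 -0.011234  ] [ 0.31041696  0.10562766 -0.21681688] (480, 640, 3)
```

View pics/g3.png

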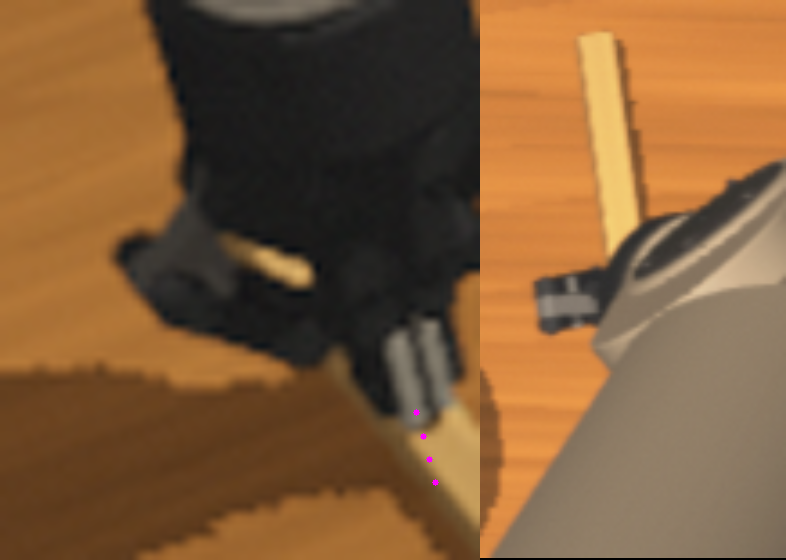

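The tips show at about 25-30 mm above the reading and are nearly on the stick. The top view shows the stick unmoved. I'll keep probing.

Call:
apply_moves --pt "0 0 0.004 0 0 0" --pt "0 0 0.008 0 0 0" --pt "0 0 0.008 0 0 0"

```text
clock: 8.55
tcp_pos: [0.4269, -0.2097, -0.0133]
orientation: [-3.133, -0.225, 0.0]
contact_force: [0.6, 0.5, -0.7]
grip_width: -0.0
gripper_force: 0.0
```

Call:
apply_moves --pt "0 0 0.004 0 0 0" --pt "0 0 0.008 0 0 0" --pt "0 0 0.008 0 0 0"

```text
clock: 8.93
tcp_pos: [0.4269, -0.2097, -0.0153]
orientation: [-3.133, -0.225, 0.0]
contact_force: [-0.5, 0.1, -0.5]
grip_width: -0.0002
gripper_force: 0.0
```

Call:
apply_moves --pt "0 0 0.004 0 0 0" --pt "0 0 0.01 0 0 0" --pt "0 0 0.01 0 0 0"

```text
clock: 9.3
tcp_pos: [0.4271, -0.2097, -0.016]
orientation: [-3.132, -0.223, -0.002]
contact_force: [-5.9, 4.2, 30.8]
grip_width: 0.0001
gripper_force: 15.2
```

Call:
apply_moves --pt "0 0 0.004 0 0 0" --pt "0 0 0.01 0 0 0" --pt "0 0 0.01 0 0 0"

```text
clock: 9.68
tcp_pos: [0.4272, -0.2097, -0.0163]
orientation: [-3.129, -0.221, -0.005]
contact_force: [-15.3, 9.0, 70.5]
grip_width: 0.0002
gripper_force: 35.4
```

Contact is at a reading of about -0.0158, so true tip height = reading + 34 mm. Backing off now, then opening.

Call:
apply_moves --pt "0 0 -0.03 0 0 0" --pt "0 0 -0.06 0 0 0" --pt "0 0 -0.06 0 0 0"

```text
clock: 10.05
tcp_pos: [0.4273, -0.2098, -0.005]
orientation: [3.133, 0.225, 0.001]
contact_force: [-0.6, -0.2, -0.5]
grip_width: 0.0003
gripper_force: 0.0
```

Call:
apply_moves --pt "0 0 0 0 0 0" --pt "0 0 0 0 0 0" --pt "0 0 0 0 0 0" --pt "0 0 0 0 0 0" --pt "0 0 0 0 0 0" --claw 1

```text
clock: 10.68
tcp_pos: [0.4269, -0.2098, -0.0052]
orientation: [-3.134, -0.225, 0.0]
contact_force: [0.3, 0.4, -0.4]
grip_width: 0.0851
gripper_force: 0.0
```

Call:
apply_moves --pt "0 0 0.03 0 0 0" --pt "0 0 0.06 0 0 0" --pt "0 0 0.08 0 0 0" --pt "0 0 0.096 0 0 0" --pt "0 0 0.096 0 0 0"

```text
clock: 11.3
tcp_pos: [0.4267, -0.2097, -0.0295]
orientation: [-3.133, -0.224, 0.001]
contact_force: [0.9, -0.4, -0.4]
grip_width: 0.0856
gripper_force: 0.0
```

Call:
apply_moves --pt "0 0 0 0 0 0" --pt "0 0 0 0 0 0" --pt "0 0 0 0 0 0" --pt "0 0 0 0 0 0" --pt "0 0 0 0 0 0" --claw 0 --newtons 80

```text
clock: 11.92
tcp_pos: [0.4271, -0.2097, -0.0288]
orientation: [-3.133, -0.225, -0.001]
contact_force: [-1.6, 1.4, 6.6]
grip_width: 0.0156
gripper_force: 78.9
```

Gripped the stick. Next I lift it and move to the pre-insert pose, with the stick's axis along the lift's x and its tip about 75 mm short of the tail.

Run:
```python
from h import *
show([(.427,-.21,z,8.2) for z in(.01,.05)]+[(.445,-.165,.089,10.5),(.468,-.11,.089,13.5),(.490,-.058,.089,16.6)])
```

```text
[[-0.0, 0.001, -0.155, -0.0, -0.0, 0.0], [-0.0, 0.001, -0.315, -0.0, -0.0, 0.0], [0.097, -0.167, -0.471, -0.0, -0.0, -0.025], [0.219, -0.371, -0.471, -0.0, -0.0, -0.059], [0.336, -0.565, -0.471, -0.0, -0.0, -0.093]]
```

Call:
apply_moves --pt "0 0 -0.155 0 0 0" --pt "0 0 -0.315 0 0 0" --pt "0.1 -0.17 -0.47 0 0 -0.025" --pt "0.22 -0.37 -0.47 0 0 -0.06" --pt "0.335 -0.565 -0.47 0 0 -0.093" --newtons 110

```text
clock: 12.55
tcp_pos: [0.4906, -0.0561, 0.089]
orientation: [-3.108, -0.455, -0.003]
contact_force: [-0.3, -1.6, -0.8]
grip_width: 0.0148
gripper_force: 111.5
```

Call:
apply_moves --pt "0 0 0 0 0 0" --pt "0 0 0 0 0 0"

```text
clock: 12.8
tcp_pos: [0.4891, -0.0583, 0.0882]
orientation: [3.109, 0.453, -0.001]
contact_force: [-0.5, -0.7, -1.4]
grip_width: 0.0147
gripper_force: 111.5
```

Run:
```python
from h import *
np.set_printoptions(precision=4,suppress=True)
S=r.grab_frame("scene");T=r.grab_frame("top")
cv2.imwrite("pics/p.png",np.hstack([cv2.resize(S["pixels"][150:320,200:460],(520,340)),T["pixels"][120:400:,230:450][:340]] if 0 else [cv2.resize(S["pixels"][150:320,200:460],(520,340)),cv2.resize(T["pixels"][120:290,240:380],(280,340))])[:,:,::-1])
o=r.get_obs();p=o["tcp_pos"];Rm=rot(o["orientation"]);print(p,Rm[:,0],o["grip_width"],o["gripper_force"])
X=p+[0,0,.038]
print("expected tip px",proj(T,X+.13*Rm[:,0]),proj(S,X+.13*Rm[:,0]),"tail px",proj(T,[.686,.001,.146]),proj(S,[.686,.001,.146]))
for q,t in((T,"rod_mid"),(S,"rod_mid")):
    for d in r.outline_of(q,t)[:2]:
        ys,xs=np.nonzero(d["pixels"]); print(d["conf"],np.round(cv2.boxPoints(cv2.minAreaRect(np.c_[xs,ys].astype(np.float32))),1).tolist())
```

```text
[ 0.4888 -0.0595  0.0882] [ 0.9592  0.2828 -0.0007] 0.014993414684419167 111.53029203414917
expected tip px [322.4835 206.5511] [331.4101 247.8615] tail px [309.3196 161.3235] [363.6231 262.3275]
0.75 [[317.8999938964844, 208.8000030517578], [327.79998779296875, 206.3000030517578], [333.79998779296875, 230.10000610351562], [323.8999938964844, 232.5]]
0.82 [[243.3000030517578, 190.8000030517578], [250.5, 180.8000030517578], [337.29998779296875, 242.8000030517578], [330.1000061035156, 252.8000030517578]]
```

View pics/p.png

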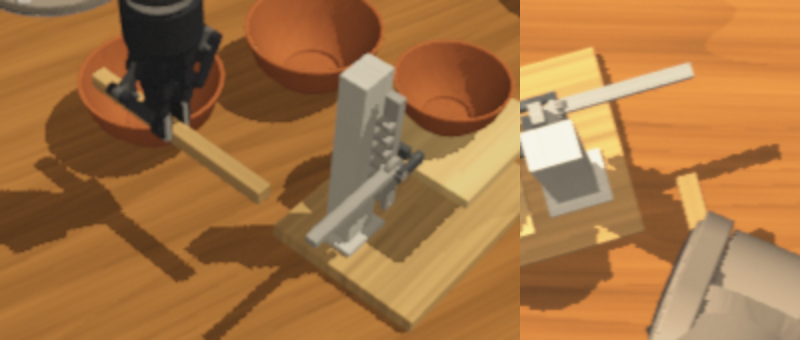

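In both views the stick's tip is within about 2 px of where I predicted, top (323,207) and scene (333,248). The 34 mm offset and the grasp both hold. Inserting under the tail.

Call:
apply_moves --pt "0.12 -0.01 0 0 0 0" --pt "0.24 -0.01 0 0 0 0" --pt "0.34 -0.01 0 0 0 0" --pt "0.41 -0.01 0 0 0 0" --pt "0.41 -0.01 0 0 0 0"

```text
clock: 13.62
tcp_pos: [0.5878, -0.027, 0.0881]
orientation: [3.108, 0.452, 0.0]
contact_force: [0.2, 0.1, -1.0]
grip_width: 0.0149
gripper_force: 111.5
```

Run:
```python
from h import *
S=r.grab_frame("scene");o=r.get_obs();print(o["tcp_pos"],o["contact_force"])
cv2.imwrite("pics/i.png",cv2.resize(S["pixels"][150:300,260:460],(600,450))[:,:,::-1])
```

```text
[ 0.58669578 -0.02737115  0.08802095] [-0.12665166  0.36695627 -1.7251636 ]
```

View pics/i.png

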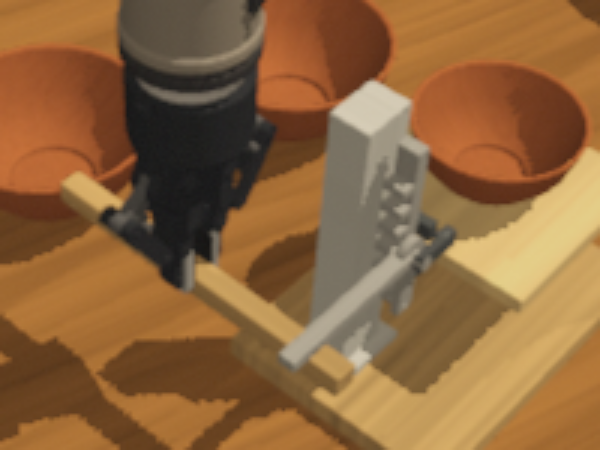

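The stick passes under the tail near its free end, crossing at about (318,340) in the crop, and its tip sticks out beyond at (345,370). Raising now.

Call:
apply_moves --pt "0 0 -0.04 0 0 0" --pt "0 0 -0.09 0 0 0" --pt "0 0 -0.14 0 0 0" --pt "0 0 -0.19 0 0 0" --pt "0 0 -0.22 0 0 0"

```text
clock: 14.3
tcp_pos: [0.5877, -0.0263, 0.1446]
orientation: [-3.109, -0.453, -0.003]
contact_force: [-0.1, 0.3, -1.9]
grip_width: 0.0149
gripper_force: 111.4
```

Call:
apply_moves --pt "0 0 0 0 0 0" --pt "0 0 0 0 0 0" --pt "0 0 0 0 0 0" --pt "0 0 0 0 0 0" --pt "0 0 0 0 0 0"

```text
clock: 14.92
tcp_pos: [0.5871, -0.0264, 0.1431]
orientation: [3.109, 0.453, -0.0]
contact_force: [-0.1, 0.4, -0.5]
grip_width: 0.0147
gripper_force: 111.5
```

Run:
```python
from h import *
S=r.grab_frame("scene");o=r.get_obs();print(o["tcp_pos"],o["contact_force"])
cv2.imwrite("pics/u.png",cv2.resize(S["pixels"][130:320,240:500],(780,570))[:,:,::-1])
```

```text
[ 0.58715    -0.02640484  0.14317795] [-0.8941901   0.40471558 -0.29014795]
```

View pics/u.png

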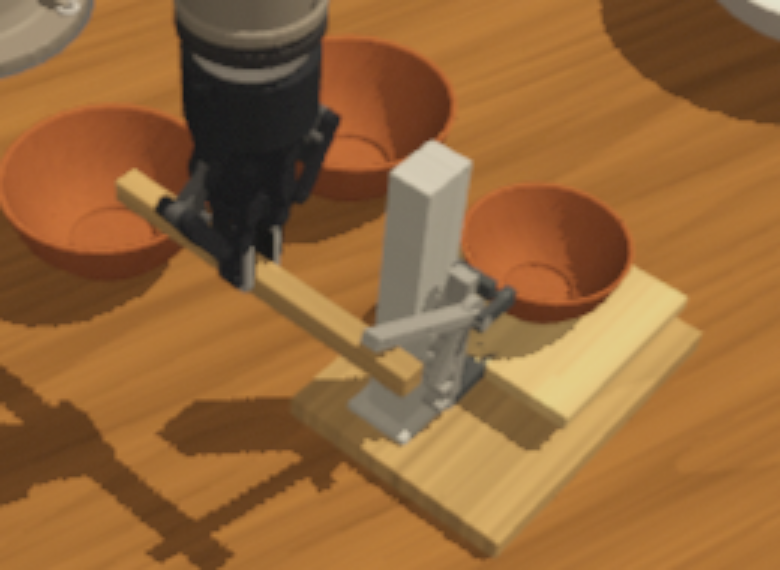

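The pawl tail is up and the shelf is going down with the bowl standing on it. I'll lower a little, withdraw along the lift's x, and return the stick to where it lay.

Call:
apply_moves --pt "0 0 0.04 0 0 0" --pt "-0.1 0 0.06 0 0 0" --pt "-0.2 0 0.06 0 0 0" --pt "-0.3 0 0.06 0 0 0" --pt "-0.4 0 0.06 0 0 0"

```text
clock: 15.6
tcp_pos: [0.4903, -0.0551, 0.1277]
orientation: [3.109, 0.453, -0.001]
contact_force: [0.4, 0.1, -0.9]
grip_width: 0.0148
gripper_force: 111.5
```

Run:
```python
from h import *
o=r.get_obs();print(o["tcp_pos"],o["contact_force"])
show([(.47,-.105,.12,13.5),(.45,-.155,.09,10.5),(.43,-.21,.06,8.2),(.43,-.21,.02,8.2),(.43,-.21,.0,8.2)])
S=r.grab_frame("scene");print(proj(S,[.611,.199,.032]),proj(S,[.611,.199,.112]),r.landmark_of(S,"shelf_top"),r.landmark_of(S,"bowl"))
```

```text
[ 0.49026695 -0.05510549  0.12772683] [ 0.42498899  0.10405751 -0.88319215]
[[-0.135, 0.168, 0.031, -0.0, 0.0, 0.034], [-0.268, 0.337, 0.151, -0.0, 0.0, 0.067], [-0.408, 0.525, 0.271, -0.0, 0.0, 0.093], [-0.408, 0.525, 0.431, -0.0, 0.0, 0.093], [-0.408, 0.525, 0.511, -0.0, 0.0, 0.093]]
[418.03820187 236.76889114] [423.66007918 210.76884169] [{'point': [417.9, 237.0], 'conf': 0.93}, {'point': [287.5, 197.8], 'conf': 0.4}] [{'point': [353.3, 188.8], 'conf': 0.91}, {'point': [414.9, 233.2], 'conf': 0.73}, {'point': [275.9, 212.1], 'conf': 0.66}]
```

The shelf is fully down: its landmark at (417.9,237.0) matches the expected (418.0,236.8). Now laying the stick down.

Call:
apply_moves --pt "-0.135 0.17 0.03 0 0 0.034" --pt "-0.27 0.34 0.15 0 0 0.067" --pt "-0.41 0.525 0.27 0 0 0.093" --pt "-0.41 0.525 0.43 0 0 0.093" --pt "-0.41 0.525 0.51 0 0 0.093"

```text
clock: 16.38
tcp_pos: [0.4302, -0.2107, -0.0014]
orientation: [-3.134, -0.222, 0.003]
contact_force: [-0.2, 0.0, -0.8]
grip_width: 0.0148
gripper_force: 111.6
```

Call:
apply_moves --pt "0 0 0.04 0 0 0" --pt "0 0 0.075 0 0 0" --pt "0 0 0.095 0 0 0" --pt "0 0 0.107 0 0 0" --pt "0 0 0.107 0 0 0"

```text
clock: 17.0
tcp_pos: [0.4308, -0.2099, -0.0258]
orientation: [3.133, 0.225, 0.001]
contact_force: [0.3, 0.3, -0.4]
grip_width: 0.015
gripper_force: 111.6
```

Call:
apply_moves --pt "0 0 0.005 0 0 0" --pt "0 0 0.01 0 0 0" --pt "0 0 0.013 0 0 0" --pt "0 0 0.013 0 0 0"

```text
clock: 17.5
tcp_pos: [0.4307, -0.2098, -0.0287]
orientation: [-3.133, -0.224, -0.001]
contact_force: [-2.1, 1.1, 8.6]
grip_width: 0.0149
gripper_force: 112.9
```

Call:
apply_moves --pt "0 0 0 0 0 0" --pt "0 0 0 0 0 0" --pt "0 0 0 0 0 0" --pt "0 0 0 0 0 0" --pt "0 0 0 0 0 0" --claw 1

```text
clock: 18.12
tcp_pos: [0.4305, -0.2099, -0.0293]
orientation: [-3.134, -0.225, 0.0]
contact_force: [0.3, -1.0, -0.8]
grip_width: 0.0853
gripper_force: 0.0
```

Call:
apply_moves --pt "0 0 -0.05 0 0 0" --pt "0 0 -0.2 0 0 0" --pt "0 0 -0.4 0 0 0" --pt "0 0 -0.6 0 0 0" --pt "0 0 -0.6 0 0 0"

```text
clock: 18.75
tcp_pos: [0.4329, -0.2109, 0.1244]
orientation: [3.132, 0.224, 0.011]
contact_force: [-0.1, 0.3, -0.4]
grip_width: 0.085
gripper_force: 0.0
```

Run:
```python
from h import *
S=r.grab_frame("scene");o=r.get_obs();print(o["clock"],o["tcp_pos"],o["contact_force"])
cv2.imwrite("pics/f.png",S["pixels"][:,:,::-1])
```

```text
18.8 [ 0.43170565 -0.20997697  0.12260865] [ 0.44851211  0.19420944 -1.05366386]
```

View pics/f.png

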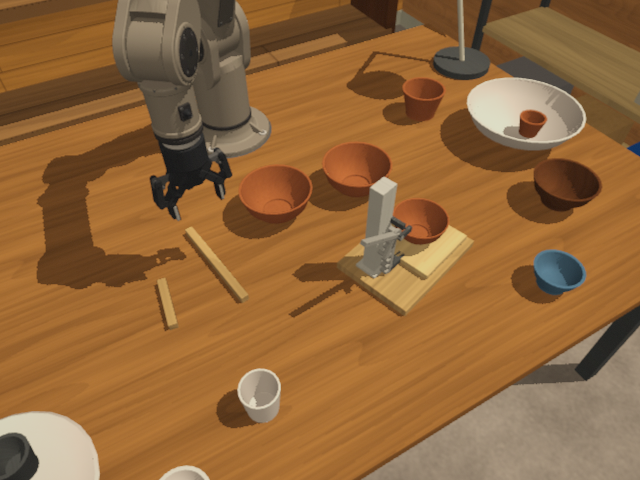

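The stick lies flat at about (215,263), the gripper is clear of it, and the shelf is down with the bowl standing at (420,222). The short stick and the cup haven't moved. Handing in.

```bash
python3 -c "
from bench import r
print(r.hand_in())"
```

```text
the job is handed in; nothing more can be done
None
```

I flicked the pawl up with the long stick: the shelf sank all the way with the bowl still standing, the stick lies flat and released, and I handed in at about 19 s; one risk is that, while finding the fingertips' true height (about 34 mm above the reported one), the shut fingertips pressed the stick at about 70 N, under the 120 N wrist limit but over 40 N if fingertips count as the gripper's body.

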